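Flick the thumbwheel parts dispenser round to the tees

TASK

Bring the small white tees to the pick opening of the rotary parts dispenser: with a fingertip, lightly flick the tabbed wheel edge that sticks out of its right-hand side, click by click either way round, until the pocket with the tees has clicked into place under the opening in the clear cover. Grip and lift nothing, do not shove the dispenser along the counter, leave the other things where they are, and finish with the hand clear.

Things in the scene. Friction and masses are not known exactly. Their poses are not given: they have to be found in the camera images.
- dispenser: Counter-top rotary parts dispenser, about 2.5 kg, loose (10 N slides it): cream box 206 x 167 mm, 47 mm high, clear plastic cover with trim and screws to 49 mm. Origin on the counter below the wheel's axle. x points from its front (opening end, near the robot) to its back, y to its left, z up. The box spans x -103 to 103, y -64 to 103 mm; wheel edge sticks out of its flat right-hand side (y -64).
- wheel (a joint): Angle of the grey pocket wheel (rad), growing counter-clockwise seen from above; turns either way without end. It clicks into place at multiples of 0.785 (eight pockets); at 0 or any whole turn (6.283) the tees are in the opening. About 5 N at a tab carries it out of a click; past half-way a spring draws it on into the next one.
- axle (a point): Point on the wheel's vertical axle, at the top of the cover, 47 mm above the counter. The wheel body has 76 mm radius. At each of its eight pocket walls a tab, 10 mm thick with a round end, sticks out to 98 mm from the axle, 24 to 40 mm above the counter.
- thumb_edge (a point): Point on the dispenser amid the exposed wheel edge, 88 mm to the right (-y) of the axle, 32 mm up. At rest in a click two tabs stand free outside the box here, 22.5 degrees to the front and to the back of the line from axle to this point. Pushing the front tab back (+x) into the back tab's place is one click and makes the joint grow; pushing the back tab to the front is one click down.
- opening (a point): Centre of the rectangular steel-trimmed opening in the clear cover (52 mm front to back, 48 mm wide), near the dispenser's front: 56 mm in front of the axle (-x), 47 mm above the counter.
- tees (a point): Middle of the pocket that holds two small white T-shaped fittings (24 and 34 mm long), 56 mm from the axle, 32 mm above the counter; goes round with the wheel. Counter-clockwise from above the next pockets hold: white elbows, white domed caps, two black O-rings, white straight couplings, brass hex nuts, black washers, brass rings.
- coupling: Bystander, loose: white plastic pipe coupling, a plain tube standing on end, 60 mm outside diameter, 50 mm high. Origin at its underside's centre.
- elbow: Bystander, loose: white plastic 90-degree pipe elbow lying flat, 52 mm thick, legs 58 mm long. Origin at the corner of its two legs, at its underside.
- tape_roll: Bystander, loose: small roll of white thread tape lying flat, 72 mm diameter, 19 mm high. Origin at its underside's centre.
- cement_can: Bystander, loose: can, 68 mm diameter, 85 mm high. Origin at its underside's centre.
- carton: Bystander, loose: small cardboard carton, 75 x 55 x 42 mm high. Origin at its underside's centre.
- union_nut: Bystander, loose: brass ring nut lying flat, 58 mm diameter, 24 mm high. Origin at its underside's centre.
- marker: Bystander, loose: black marker pen lying down, 13 mm thick, 110 mm long. Origin at its middle, at its underside.

How it is judged:
By the outcome, as a careful person would: the job done as asked, in the order asked, and still so for the second after the job is handed in, with the robot touching nothing.
It also fails if it takes over 54 s, if anything falls off the work surface, if the arm or the gripper's body presses on something with over 40 N, if the wrist force passes 120 N, or if a joint passes its speed limit or range.

ROBOT

A 6-joint arm with a two-finger parallel gripper is mounted at the origin on the work surface. World frame = base frame: x ahead of the robot, y to its left, z up, the work surface at z = 0. Lengths are in m, angles in rad, forces in N, time in s.
With the tool pointing down it reaches from about 0.35 to 0.775 m from the base axis. Payload 7.3 kg.
Tool frame: the origin (TCP) lies at the very end of the fingers, on their centre line; the grasp point (between the pads) lies 19 mm behind it; z points along the fingers, y is the direction in which the jaws open and shut (so a half turn about z gives the same grasp; the last joint's range is limited). The gripper opens to 92 mm and grips with 3 to 60 N. Pads are 19 mm wide; open, the fingers measure 130 mm over their backs; the gripper's body (75 mm by 190 mm) begins 47 mm behind the grasp point.
Start: joints at [-1.281, 0.342, 1.524, -0, 1.275, -0.146], TCP at [0.222, -0.476, 0.19] pointing down, gripper open.
Joint ranges: [-2.53, 2.53], [-0.77, 2.02], [0.04, 2.7], [-1, 4.14], [0.28, 2.66], [-3.11, 3.11]. Speed limits (rad/s): [2.57, 2.57, 3.14, 3.14, 3.14, 3.14].

INTERFACE

Orientations are given as [roll, pitch, yaw] about the fixed x, y, z axes, in that order (R = Rz(yaw) Ry(pitch) Rx(roll)).
In Python, from cell import robot gives the robot as it stands.
- The arm moves only by the tool apply_moves, never from a script. Its argument "plan" is a list of rows, each an object of numbers: "tx", "ty", "tz": the shift along the tool's x, y, z in m; "yaw": the turn about the tool's z in rad; "grip": the opening, from -1 (shut) to 1 (fully open), so that 0 is half open. In form: [{"tx": .., "ty": .., "tz": .., "yaw": .., "grip": ..}, ...]. A call has 1 to 8 rows; each row is the pose to reach, as a shift and turn from the pose commanded when the call began, along the tool's axes at that moment; what a row does not reach only later rows make up. A row lasts 1/8 s, in which the tool goes at most 62.5 mm and 10.7 degrees, less where a joint would pass 70% of its speed; a pose out of reach is approached as far as the arm can. A call with a gripper value outside its range is refused whole. The fingers move at their own pace and stop on an object; "force" is the grip in N (left out, the last holds). Time passes only in rows, so rows that repeat a pose let the fingers close. It gives the time, the measured TCP pose, the force and the opening at its end, in the units of the state.
- robot.observe(): the state, without advancing time (a new reading comes with each control period).
- robot.read_camera(name): name is "side" or "top" or "wrist"; returns (picture, depth): 480x640x3 uint8, red, green, blue; 480x640 float32, m along the optical axis (not along the pixel's ray), 0 where there is no reading.
- robot.get_calibration(name): a dict with "camera_matrix" (3x3 intrinsics, pixels), "k1" (the pictures are not rectified: a ray, as slopes to the right and down, at radius r is drawn at 1 + k1 r^2 times it, then the intrinsics apply), "R" (3x3) and "t" (3): a world point X has camera coordinates R X + t. Camera axes: x right, y down, z forward; pixel columns grow to the right and rows downward; lengths in m; the calibration is good to about 2 mm. A picture is of the moment at which its call begins: read the wrist's pose just before it. get_calibration takes no time and is no camera call; for the wrist camera it gives the pose at the moment of the call.
- robot.hand_in(): hands the job in, once; it reports no verdict.
Trained networks look in the newest picture that a camera, given by its name, has taken for a name from the list of things; names that differ only in an ending like _2 or _b are one class to them, and where a whole thing is asked for, a point or a joint stands for the part that bears it (a point fixed in the world has none). Each returns a list of dicts, best first, with "confidence" (0 to 1); they miss things now and then, are a little off and sometimes report something else, mostly with a low value. They report only what shows in the picture. A call takes as long as a camera call.
- robot.outline_of(label, camera): "region" (480x640 bool, what is visible of it) and "pixel" ([row, column] in pixels, amid what is visible of it).
- robot.tip_of(label, camera): "pixel" ([row, column] in pixels: a listed point, or the origin of a listed thing).
The state is a dict: "time": time; "qpos": joint angles; "qvel": joint speeds; "joint_efforts": joint torques, N m; "tool_pos": TCP position; "tool_rot": TCP orientation; "contact_force": force on the tool from outside, world axes, zero at the start; "torque": the same for the moment, N m; "opening": finger opening in m.
Only numpy, scipy, OpenCV 4.12 (cv2) and the standard library are available. Lean on these libraries where they do the work, as an engineer would, in place of code of your own. Each camera call takes 0.05 s, during which the arm holds its last target.

## Working session

There is one attempt and no reset: what is moved stays moved. The work goes in short steps, Python scripts to look and compute and a tool call to move; the robot and the scene stay as the last step left them, time stands still between calls to the robot, and variables do not carry over. Pictures are saved under pics/ and viewed, and the job is handed in when it is done.

Besides the shell and the picture viewer there is one more tool, called after "Request:" by a JSON object that holds its "name" and its "arguments". apply_moves: Moves the arm, as the interface text tells. Its arguments: {"type":"object","properties":{"plan":{"type":"array","items":{"type":"object","properties":{"tx":{"type":"number"},"ty":{"type":"number"},"tz":{"type":"number"},"yaw":{"type":"number"},"grip":{"type":"number"}}}},"force":{"type":"number"}},"required":["plan"]}

```bash
mkdir -p pics; ls
python3 - <<'E'
from cell import robot
import cv2
s=robot.observe()
print({k:s[k] for k in('time','tool_pos','tool_rot','opening','contact_force')})
for c in('top','side'):
    p,d=robot.read_camera(c); cv2.imwrite(f'pics/{c}0.png',p[:,:,::-1])
    for l in('axle','opening','thumb_edge','tees','dispenser'):
        r=robot.tip_of(l,c); print(c,l,[(x['pixel'],round(x['confidence'],2)) for x in r][:3])
    k=robot.get_calibration(c);print(k)
E
```

```text
pics
{'time': 0.0, 'tool_pos': array([ 0.22150093, -0.47547108,  0.18952008]), 'tool_rot': array([-3.14000537e+00, -1.94760599e-04,  4.35850471e-01]), 'opening': 0.09179664319136373, 'contact_force': array([-0.30426848, -0.49875189,  0.00810334])}
top axle [([251.3, 318.6], 0.82), ([283.7, 315.1], 0.43)]
top opening [([282.5, 315.4], 0.95)]
top thumb_edge [([256.1, 370.3], 0.56)]
top tees []
top dispenser [([286.7, 314.8], 0.44)]
{'camera_matrix': array([[576.14080157,   0.        , 309.69336611],
       [  0.        , 576.14080157, 237.90436399],
       [  0.        ,   0.        ,   1.        ]]), 'k1': -0.017942603087397552, 'R': array([[-4.40713691e-02, -9.99028033e-01,  8.38990795e-04],
       [-9.74284650e-01,  4.27940516e-02, -2.21219550e-01],
       [ 2.20968628e-01, -1.05668643e-02, -9.75223670e-01]]), 't': array([0.05575864, 0.61463529, 0.89617041])}
side axle [([253.8, 327.3], 0.83)]
side opening [([259.4, 358.9], 0.72)]
side thumb_edge [([225.5, 339.4], 0.86)]
side tees []
side dispenser [([275.8, 333.1], 0.86)]
{'camera_matrix': array([[516.00916451,   0.        , 326.15150614],
       [  0.        , 516.00916451, 246.81828736],
       [  0.        ,   0.        ,   1.        ]]), 'k1': 0.01895706041908297, 'R': array([[-0.99579291, -0.09127002, -0.0081399 ],
       [-0.06138823,  0.73043555, -0.68021717],
       [ 0.06802911, -0.67685574, -0.73296544]]), 't': array([0.60078494, 0.07254786, 0.89842319])}
```

View pics/top0.png

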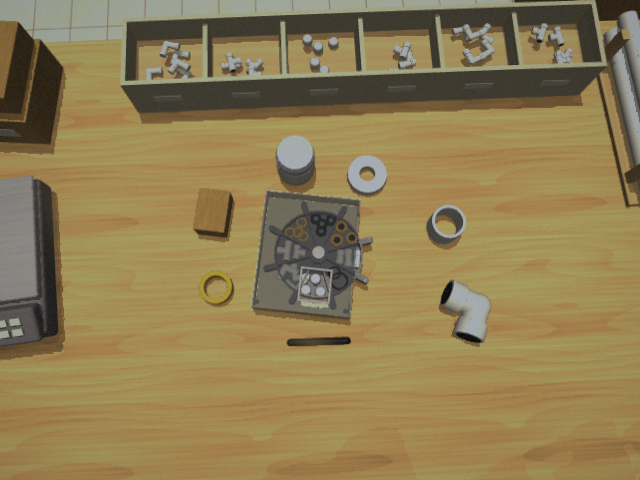

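```bash
cat > h.py <<'E'
import numpy as np
from cell import robot
def ray(k,px):
    K=k['camera_matrix'];u=np.array([(px[1]-K[0,2])/K[0,0],(px[0]-K[1,2])/K[1,1]])
    v=u.copy()
    for _ in range(10): v=u/(1+k['k1']*(v@v))
    R=k['R'];return -R.T@k['t'],R.T@np.array([v[0],v[1],1])
def onz(k,px,z):
    o,d=ray(k,px);return o+d*(z-o[2])/d[2]
def proj(k,X):
    c=k['R']@np.asarray(X)+k['t'];v=c[:2]/c[2];v=v*(1+k['k1']*(v@v))
    K=k['camera_matrix'];return K[0,0]*v[0]+K[0,2],K[1,1]*v[1]+K[1,2]
E
python3 - <<'E'
from h import *
import cv2
for c,px in(('top',{'axle':(251.3,318.6),'opening':(282.5,315.4),'thumb_edge':(256.1,370.3)}),('side',{'axle':(253.8,327.3),'opening':(259.4,358.9),'thumb_edge':(225.5,339.4)})):
    k=robot.get_calibration(c)
    for n,p in px.items(): print(c,n,onz(k,p,.032 if n=='thumb_edge' else .047).round(4))
for c in('top','side'):
    p=cv2.imread(f'pics/{c}0.png'); q=p[180:330,230:430]; cv2.imwrite(f'pics/{c}0c.png',cv2.resize(q,(800,600),interpolation=cv2.INTER_CUBIC))
E
```

```text
top axle [0.5974 0.0143 0.047 ]
top opening [0.5441 0.0222 0.047 ]
top thumb_edge [ 0.588 -0.075  0.032]
side axle [0.5999 0.0115 0.047 ]
side opening [0.5446 0.0198 0.047 ]
side thumb_edge [ 0.585 -0.075  0.032]
```

View pics/side0.png

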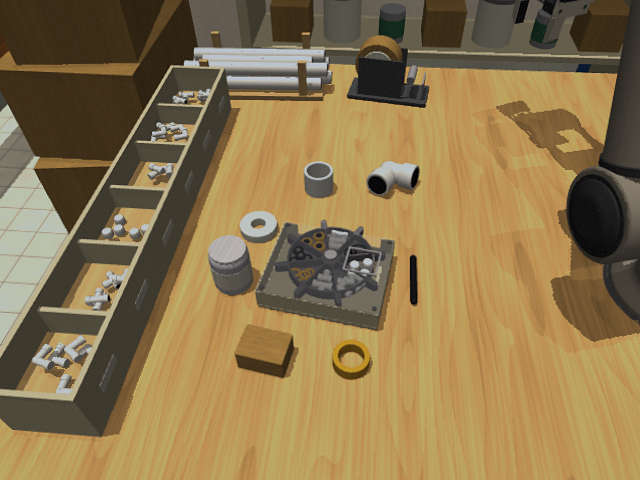

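View pics/top0c.png

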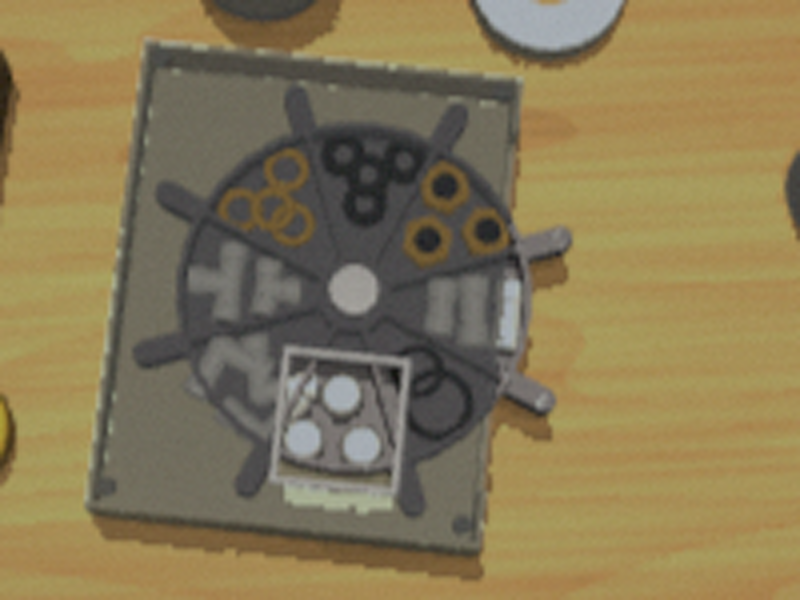

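View pics/side0c.png

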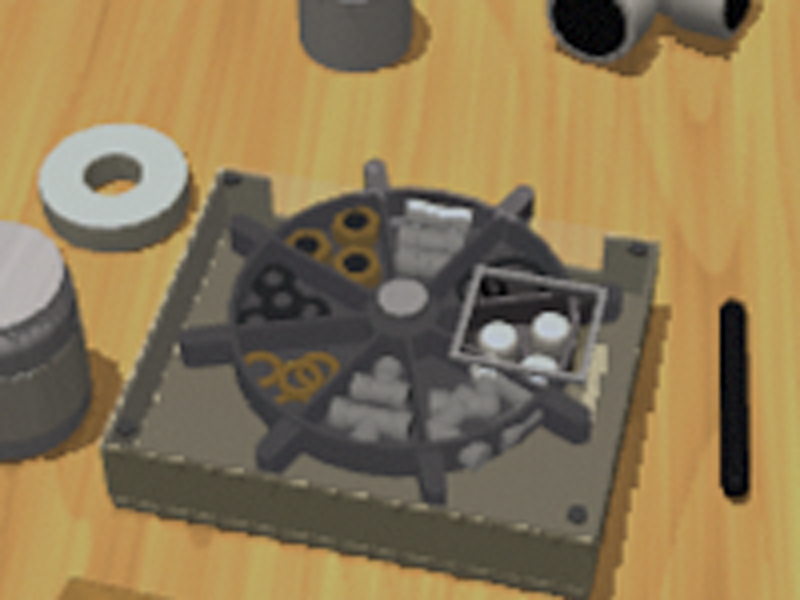

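The top picture shows the caps in the opening, at about px (315, 285). The tees are at the left, at (290, 250), and the elbows lie between them. That means +2 clicks, pushing the front tab back twice. I'll check the pose with an overlay first.

```bash
cat >> h.py <<'E'
A=np.array([.5986,.0128]);YAW=-.14
def W(x,y,z,A=None,yaw=None):
    import h
    A=h.A if A is None else A; yaw=h.YAW if yaw is None else yaw
    c,s=np.cos(yaw),np.sin(yaw);return np.array([A[0]+c*x-s*y,A[1]+s*x+c*y,z])
def overlay(c,src,dst,box):
    import cv2
    k=robot.get_calibration(c);im=cv2.imread(src);x0,y0,w,h_=box;S=800/w
    im=cv2.resize(im[y0:y0+h_,x0:x0+w],None,fx=S,fy=S,interpolation=cv2.INTER_CUBIC)
    def L(pts,col,cl=True):
        q=[((np.array(proj(k,W(*p)))-[x0,y0]+.5)*S).astype(int) for p in pts]
        cv2.polylines(im,[np.array(q)],cl,col,1)
    for z in(.047,0):L([(-.103,-.064,z),(.103,-.064,z),(.103,.103,z),(-.103,.103,z)],(0,255,0))
    L([(-.082,-.024,.047),(-.03,-.024,.047),(-.03,.024,.047),(-.082,.024,.047)],(0,0,255))
    for i in range(8):
        a=np.pi/8+i*np.pi/4;L([(.076*np.cos(a),.076*np.sin(a),.04),(.098*np.cos(a),.098*np.sin(a),.04)],(255,0,255),False)
    cv2.imwrite(dst,im)
E
python3 - <<'E'
from h import *
overlay('top','pics/top0.png','pics/ot.png',(230,180,200,150))
overlay('side','pics/side0.png','pics/os.png',(230,200,200,150))
s=robot.observe();p=s['tool_pos'];y=s['tool_rot'][2]
t=W(-.068,-.093,.1);d=t-p;print(t,d,'tx',d[0]*np.cos(y)+d[1]*np.sin(y),'ty',d[0]*np.sin(y)-d[1]*np.cos(y),'yaw',y-YAW)
E
```

```text
[ 0.5182878  -0.06980116  0.1       ] [ 0.29664212  0.40612327 -0.09023411] tx 0.44036416327415107 ty -0.24292398258136205 yaw 0.5758380787686664
```

View pics/ot.png

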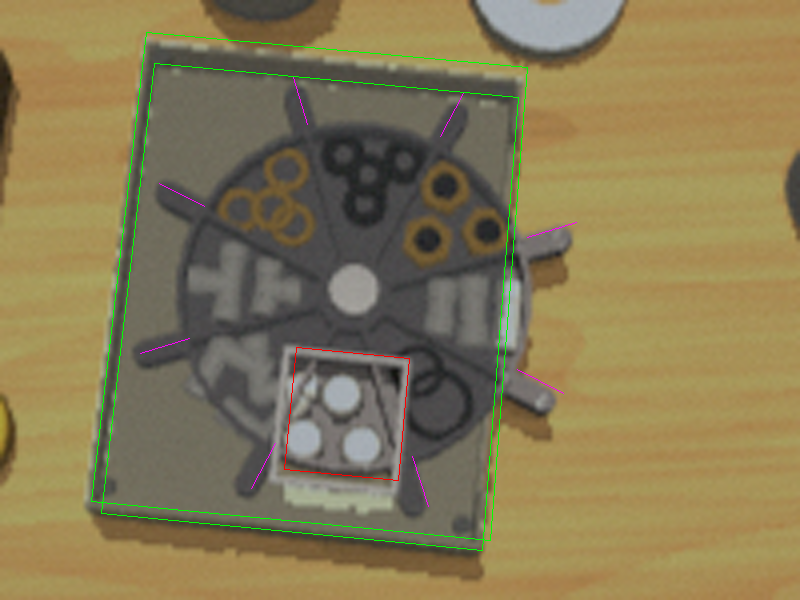

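View pics/os.png

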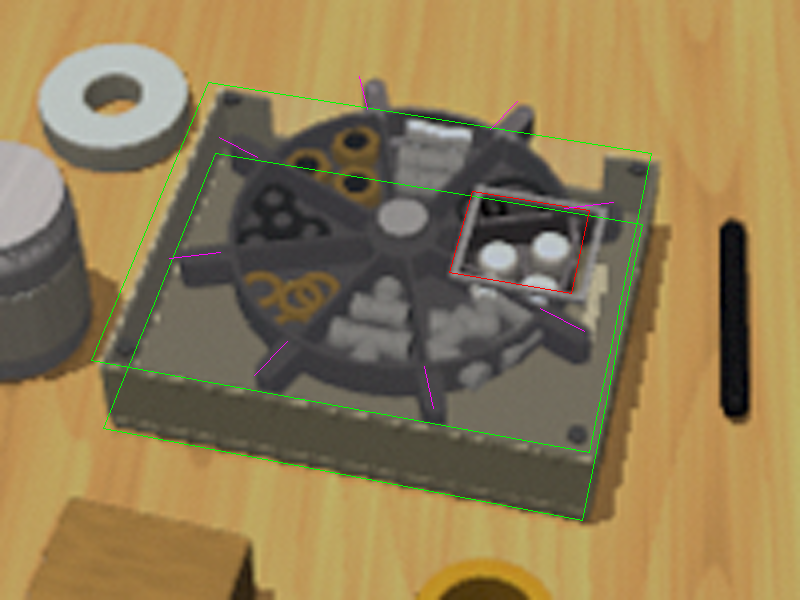

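The overlay sits about 3 mm too far back and slightly too far right. I'll use A = (0.5955, 0.0145) and approach.

```bash
sed -i 's/^A=.*/A=np.array([.5955,.0145]);YAW=-.14/' h.py
python3 - <<'E'
from h import *
overlay('top','pics/top0.png','pics/ot2.png',(230,180,200,150))
overlay('side','pics/side0.png','pics/os2.png',(230,200,200,150))
s=robot.observe();p=s['tool_pos'];y=s['tool_rot'][2]
t=W(-.068,-.093,.1);d=t-p;print(t,d,'tx',d[0]*np.cos(y)+d[1]*np.sin(y),'ty',d[0]*np.sin(y)-d[1]*np.cos(y),'yaw',y-YAW)
E
```

```text
[ 0.5151878  -0.06810116  0.1       ] [ 0.29354212  0.40782327 -0.09023411] tx 0.43827165145211067 ty -0.24577378858785115 yaw 0.5758380787686664
```

View pics/ot2.png

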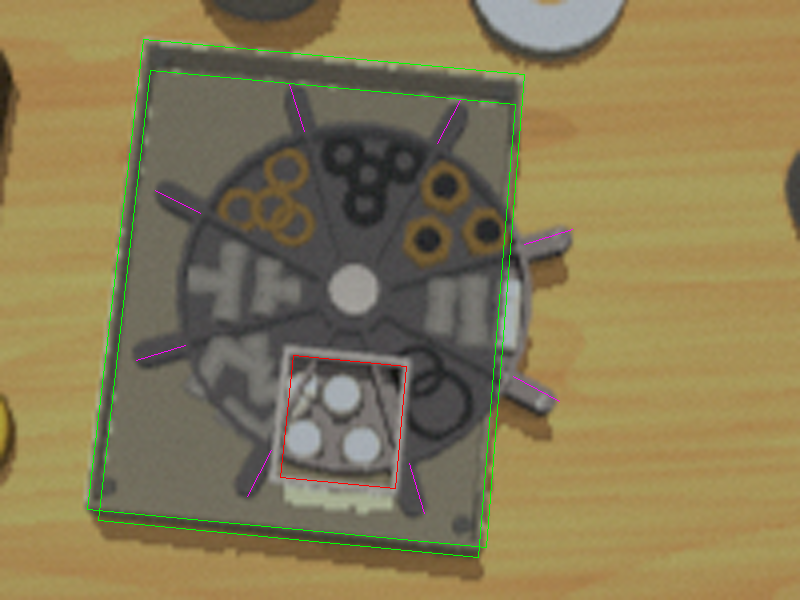

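View pics/os2.png

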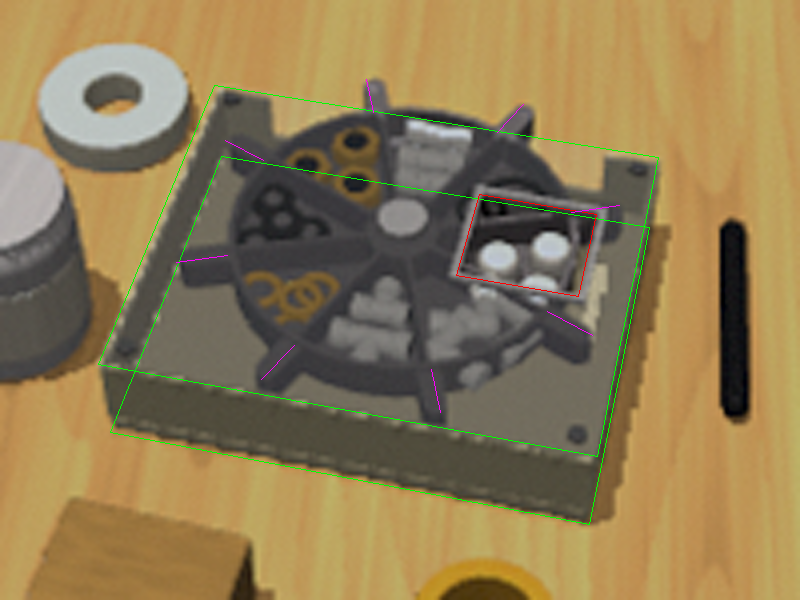

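Request:
{"name": "apply_moves", "arguments": {"plan": [{"tx": 0.05,"ty": -0.028,"yaw": 0.08,"grip": -1},{"tx": 0.1,"ty": -0.056,"yaw": 0.16,"grip": -1},{"tx": 0.15,"ty": -0.084,"yaw": 0.24,"grip": -1},{"tx": 0.2,"ty": -0.112,"yaw": 0.32,"grip": -1},{"tx": 0.25,"ty": -0.14,"yaw": 0.4,"grip": -1},{"tx": 0.3,"ty": -0.168,"yaw": 0.48,"grip": -1},{"tx": 0.35,"ty": -0.196,"yaw": 0.576,"grip": -1},{"tx": 0.39,"ty": -0.22,"yaw": 0.576,"grip": -1}], "force": 10}}

```text
schema error: expected keys tx, ty, tz, yaw, grip
```

Run:
```python
from h import *
s=robot.observe();p=s['tool_pos'];y=s['tool_rot'][2]
t=W(-.068,-.093,.1);d=t-p;print(s['time'],p,y,s['opening'],s['contact_force'],'tx',d[0]*np.cos(y)+d[1]*np.sin(y),'ty',d[0]*np.sin(y)-d[1]*np.cos(y),'yaw',y-YAW)
```

```text
0.6 [ 0.22164569 -0.47592443  0.19023411] 0.4358380787686664 0.09201644329402382 [ 0.13101228 -0.25376732  0.93054321] tx 0.43827165145211067 ty -0.24577378858785115 yaw 0.5758380787686664
```

Request:
{"name": "apply_moves", "arguments": {"plan": [{"tx": 0.05,"ty": -0.028,"tz": 0,"yaw": 0.08,"grip": -1},{"tx": 0.1,"ty": -0.056,"tz": 0,"yaw": 0.16,"grip": -1},{"tx": 0.15,"ty": -0.084,"tz": 0,"yaw": 0.24,"grip": -1},{"tx": 0.2,"ty": -0.112,"tz": 0,"yaw": 0.32,"grip": -1},{"tx": 0.25,"ty": -0.14,"tz": 0,"yaw": 0.4,"grip": -1},{"tx": 0.3,"ty": -0.168,"tz": 0,"yaw": 0.48,"grip": -1},{"tx": 0.35,"ty": -0.196,"tz": 0,"yaw": 0.576,"grip": -1},{"tx": 0.39,"ty": -0.22,"tz": 0,"yaw": 0.576,"grip": -1}], "force": 10}}

```text
time: 1.6
tool_pos: [0.4834, -0.11, 0.1904]
tool_rot: [3.141, -0.001, -0.14]
contact_force: [0.4, -1.5, 0.5]
opening: 0.0164
```

```bash
cat >> h.py <<'E'
def st(x,y_,z):
    s=robot.observe();p=s['tool_pos'];y=s['tool_rot'][2]
    q=p[:2]-A;c,n=np.cos(YAW),np.sin(YAW)
    t=W(x,y_,z);d=t-p;print('t',s['time'],'disp-frame',(c*q[0]+n*q[1]).round(4),(-n*q[0]+c*q[1]).round(4),p[2].round(4),'yawr',(y-YAW).round(3),'open',round(s['opening'],4),'F',s['contact_force'].round(2),'-> tx',(d[0]*np.cos(y)+d[1]*np.sin(y)).round(4),'ty',(d[0]*np.sin(y)-d[1]*np.cos(y)).round(4),'tz',-d[2].round(4))
E
python3 -c "from h import *;st(-.068,-.093,.09)"
```

```text
t 1.6 disp-frame -0.0936 -0.1389 0.1904 yawr -0.0 open 0.0164 F [ 0.4  -1.53  0.49] -> tx 0.0256 ty -0.0459 tz 0.1004
```

Request:
{"name": "apply_moves", "arguments": {"plan": [{"tx": 0.01,"ty": -0.023,"tz": 0.03,"yaw": 0,"grip": -1},{"tx": 0.021,"ty": -0.046,"tz": 0.07,"yaw": 0,"grip": -1},{"tx": 0.021,"ty": -0.046,"tz": 0.1,"yaw": 0,"grip": -1},{"tx": 0.021,"ty": -0.046,"tz": 0.1,"yaw": 0,"grip": -1}]}}

```text
time: 2.1
tool_pos: [0.508, -0.0685, 0.0884]
tool_rot: [-3.141, 0.005, -0.14]
contact_force: [0.3, -1.1, 0.6]
opening: 0.0006
```

Run:
```python
from h import *
import cv2
st(-.072,-.093,.029)
for c in('top','side','wrist'):
    p,d=robot.read_camera(c);cv2.imwrite(f'pics/{c}1.png',p[:,:,::-1])
a=cv2.imread('pics/top1.png')[180:330,230:430];b=cv2.imread('pics/side1.png')[150:300,230:430]
cv2.imwrite('pics/c1.png',cv2.resize(np.hstack([a,b]),(800,300),interpolation=cv2.INTER_CUBIC))
```

```text
t 2.1 disp-frame -0.0751 -0.0944 0.0884 yawr 0.0 open 0.0006 F [ 0.31 -1.08  0.63] -> tx 0.0031 ty -0.0014 tz 0.0594
```

View pics/c1.png

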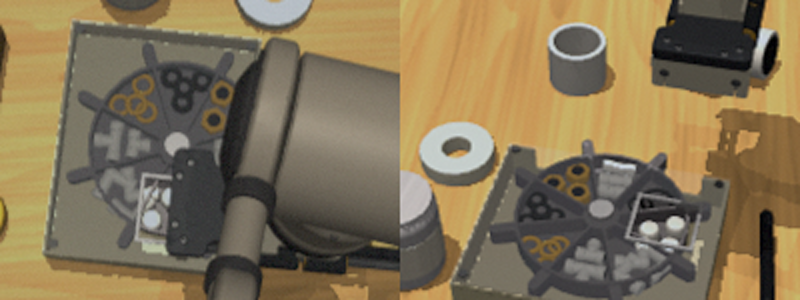

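View pics/wrist1.png

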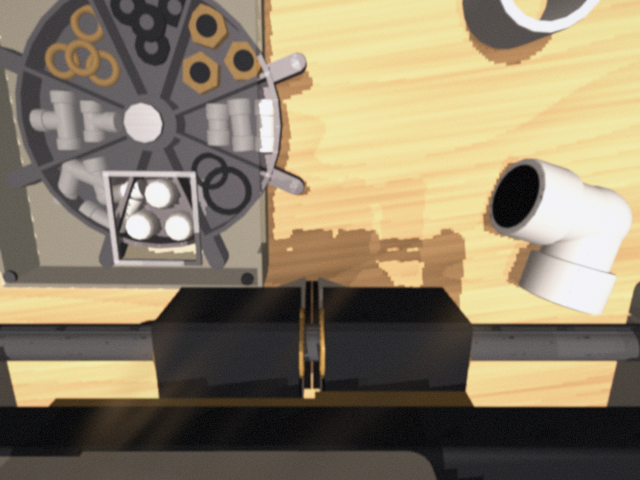

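Run:
```python
from h import *
k=robot.get_calibration('wrist')
c,n=np.cos(YAW),np.sin(YAW)
def D(P): q=P[:2]-A; return (c*q[0]+n*q[1]).round(4),(-n*q[0]+c*q[1]).round(4)
for nm,px,z in(('fronttab',(186,303),.04),('backtab',(60,306),.04),('axle',(123,143),.047),('boxedge_front',(286,266),.047),('boxedge',(10,266),.047)):print(nm,D(onz(k,px,z)))
p=robot.observe()['tool_pos'];y=robot.observe()['tool_rot'][2]
for dx in(-.0095,.0095):
  for dy in (-.019,.019):
    for z in (0,.04):
      print(dx,dy,z,np.round(proj(k,p+[np.cos(y)*dx+np.sin(y)*dy,np.sin(y)*dx-np.cos(y)*dy,z])))
```

```text
fronttab (np.float64(-0.0358), np.float64(-0.0909))
backtab (np.float64(0.0355), np.float64(-0.0931))
axle (np.float64(0.0014), np.float64(0.0))
boxedge_front (np.float64(-0.0986), np.float64(-0.067))
boxedge (np.float64(0.0592), np.float64(-0.072))
-0.0095 -0.019 0 [274. 289.]
-0.0095 -0.019 0.04 [266. 326.]
-0.0095 0.019 0 [347. 289.]
-0.0095 0.019 0.04 [355. 326.]
0.0095 -0.019 0 [273. 254.]
0.0095 -0.019 0.04 [264. 284.]
0.0095 0.019 0 [348. 254.]
0.0095 0.019 0.04 [356. 284.]
```

Run:
```python
from h import *
import cv2
p,d=robot.read_camera('wrist');k=robot.get_calibration('wrist')
print(k['camera_matrix'][0,0]); T=robot.observe()['tool_pos']; print((k['R']@T+k['t']))
for r in range(250,400,10): print(r,[round(float(d[r,c]),3) for c in (180,250,290,300,305,308,312,316,320,325,340,400)])
im=p[230:420,220:410,::-1];cv2.imwrite('pics/w1c.png',cv2.resize(im,(600,600),interpolation=cv2.INTER_CUBIC))
# world points in tool frame from depth
R,t,K=k['R'],k['t'],k['camera_matrix']
y=robot.observe()['tool_rot'][2]
rr,cc=np.mgrid[0:480,0:640];m=(d>0)&(d<.27)
v=np.stack([(cc-K[0,2])/K[0,0]*d,(rr-K[1,2])/K[1,1]*d,d],-1)[m]
X=(v-t)@R-T
tx=X[:,0]*np.cos(y)+X[:,1]*np.sin(y);ty=X[:,0]*np.sin(y)-X[:,1]*np.cos(y);z=X[:,2]
for a in np.arange(-.01,.12,.01):
    s=(z>=a)&(z<a+.01)
    if s.sum():print(round(a,3),s.sum(),tx[s].min().round(4),tx[s].max().round(4),ty[s].min().round(4),ty[s].max().round(4))
```

```text
402.86481541525944
[-0.0005573   0.01779401  0.20670134]
250 [0.288, 0.251, 0.298, 0.3, 0.299, 0.3, 0.3, 0.3, 0.298, 0.299, 0.299, 0.299]
260 [0.254, 0.253, 0.301, 0.303, 0.302, 0.301, 0.303, 0.301, 0.302, 0.301, 0.302, 0.301]
270 [0.254, 0.255, 0.303, 0.304, 0.304, 0.304, 0.303, 0.304, 0.306, 0.303, 0.303, 0.305]
280 [0.256, 0.256, 0.307, 0.167, 0.166, 0.306, 0.305, 0.307, 0.167, 0.167, 0.307, 0.306]
290 [0.092, 0.092, 0.091, 0.091, 0.158, 0.16, 0.308, 0.159, 0.156, 0.092, 0.092, 0.092]
300 [0.088, 0.088, 0.088, 0.089, 0.151, 0.15, 0.31, 0.15, 0.148, 0.087, 0.087, 0.087]
310 [0.082, 0.083, 0.081, 0.086, 0.143, 0.143, 0.314, 0.142, 0.086, 0.082, 0.082, 0.082]
320 [0.078, 0.077, 0.078, 0.083, 0.135, 0.135, 0.315, 0.134, 0.083, 0.078, 0.079, 0.078]
330 [0.077, 0.076, 0.076, 0.081, 0.086, 0.086, 0.085, 0.086, 0.081, 0.076, 0.076, 0.076]
340 [0.077, 0.076, 0.076, 0.08, 0.084, 0.083, 0.084, 0.084, 0.082, 0.077, 0.077, 0.077]
350 [0.078, 0.077, 0.078, 0.081, 0.084, 0.084, 0.084, 0.085, 0.081, 0.077, 0.077, 0.077]
360 [0.077, 0.077, 0.077, 0.08, 0.086, 0.086, 0.085, 0.086, 0.081, 0.078, 0.078, 0.078]
370 [0.078, 0.079, 0.078, 0.081, 0.128, 0.128, 0.326, 0.128, 0.082, 0.077, 0.078, 0.079]
380 [0.079, 0.079, 0.079, 0.089, 0.13, 0.129, 0.33, 0.131, 0.121, 0.079, 0.079, 0.079]
390 [0.08, 0.079, 0.08, 0.089, 0.331, 0.332, 0.333, 0.333, 0.122, 0.079, 0.08, 0.079]
0.03 91 0.0089 0.0115 -0.0071 0.0081
0.04 427 0.0088 0.0115 -0.0134 0.0146
0.05 220 0.0086 0.0115 -0.0035 0.0045
0.06 204 0.0082 0.0115 -0.0033 0.0043
0.07 68 0.0086 0.0102 -0.0018 0.0026
0.08 380 -0.0099 0.001 -0.0022 0.003
0.09 19 -0.0064 0.0054 -0.0022 0.003
0.1 3214 -0.0008 0.0367 -0.0799 0.0827
0.11 16740 0.0055 0.0369 -0.0686 0.0801
```

View pics/w1c.png

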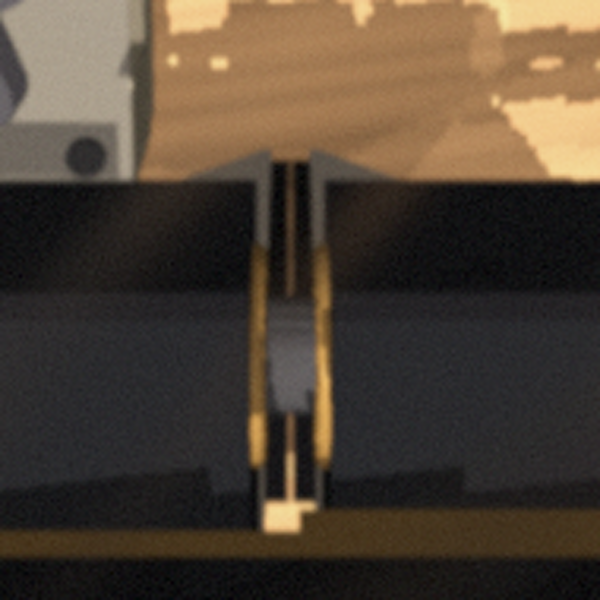

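Run:
```python
from h import *
import cv2
k=robot.get_calibration('side');T=robot.observe()['tool_pos'];y=robot.observe()['tool_rot'][2]
im=cv2.imread('pics/side1.png');x0,y0=340,70
im=cv2.resize(im[y0:y0+150,x0:x0+200],(800,600),interpolation=cv2.INTER_CUBIC)
for z in(0,.02,.035,.066):
    q=[]
    for dx,dy in((-.0095,-.019),(.0095,-.019),(.0095,.019),(-.0095,.019)):
        u=proj(k,T+[np.cos(y)*dx+np.sin(y)*dy,np.sin(y)*dx-np.cos(y)*dy,z]);q.append([int((u[0]-x0+.5)*4),int((u[1]-y0+.5)*4)])
    cv2.polylines(im,[np.array(q)],True,(0,255,0) if z else (0,0,255),1)
cv2.imwrite('pics/s1c.png',im)
```

```text
(no output)
```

View pics/s1c.png

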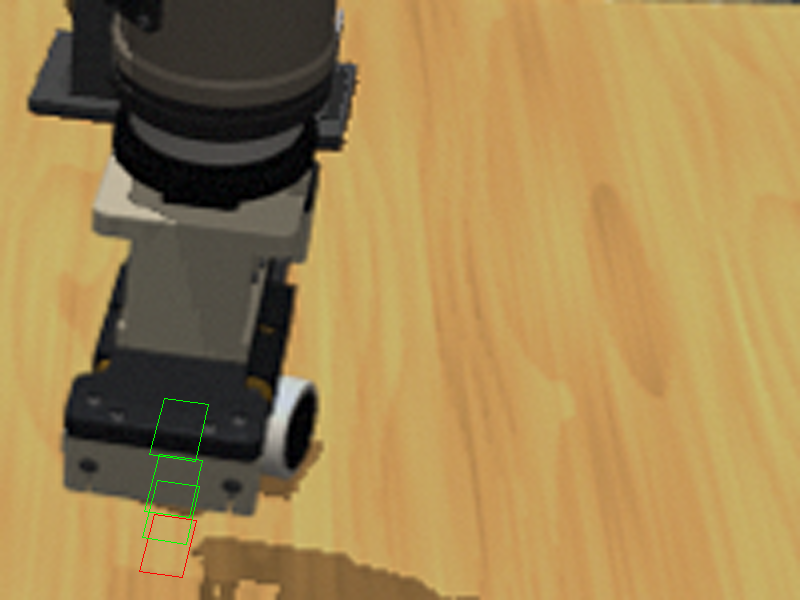

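Request:
{"name": "apply_moves", "arguments": {"plan": [{"tx": 0,"ty": 0,"tz": 0,"yaw": 0,"grip": 0.5},{"tx": 0,"ty": 0,"tz": 0,"yaw": 0,"grip": 0.5},{"tx": 0,"ty": 0,"tz": 0,"yaw": 0,"grip": 0.5},{"tx": 0,"ty": 0,"tz": 0,"yaw": 0,"grip": 0.5}]}}

```text
time: 2.8
tool_pos: [0.5095, -0.0693, 0.0903]
tool_rot: [3.142, -0.0, -0.14]
contact_force: [-0.2, 0.7, -0.1]
opening: 0.036
```

```bash
cat > wr.py <<'E'
from h import *
import cv2,sys
p,d=robot.read_camera('wrist');k=robot.get_calibration('wrist');S=robot.observe()
cv2.imwrite(sys.argv[1],p[:,:,::-1]);np.save('wd.npy',d)
T=S['tool_pos'];y=S['tool_rot'][2];print(S['time'],S['opening'],T)
R,t,K=k['R'],k['t'],k['camera_matrix']
rr,cc=np.mgrid[0:480,0:640];m=(d>0)
v=np.stack([(cc-K[0,2])/K[0,0]*d,(rr-K[1,2])/K[1,1]*d,d],-1)[m]
X=(v-t)@R
print('counter z',np.median(X[np.abs(X[:,2])<.02][:,2]))
X=X-T
tx=X[:,0]*np.cos(y)+X[:,1]*np.sin(y);ty=X[:,0]*np.sin(y)-X[:,1]*np.cos(y);z=X[:,2]
for a in np.arange(-.03,.13,.01):
    s=(z>=a)&(z<a+.01)
    if s.sum():print(round(a,3),s.sum(),np.percentile(tx[s],[1,99]).round(4),np.percentile(ty[s],[1,99]).round(4))
E
python3 wr.py pics/w2.png
```

```text
2.85 0.039889272915519004 [ 0.50952503 -0.06926476  0.09021687]
counter z -7.818220619853105e-05
0.03 172 [-0.0076  0.0113] [-0.0233  0.0249]
0.04 826 [-0.0056  0.0115] [-0.0317  0.0326]
0.05 1000 [-0.0004  0.0116] [-0.0311  0.032 ]
0.06 970 [0.0036 0.0117] [-0.0292  0.0302]
0.07 653 [-0.0091  0.0117] [-0.0269  0.0278]
0.08 791 [-0.0105  0.004 ] [-0.02    0.0209]
0.09 517 [-0.0055  0.0112] [-0.02    0.0209]
0.1 4034 [0.0016 0.0367] [-0.0791  0.0804]
0.11 17580 [0.0119 0.0368] [-0.0643  0.0702]
0.12 31406 [0.0193 0.0367] [-0.0475  0.0547]
```

View pics/w2.png

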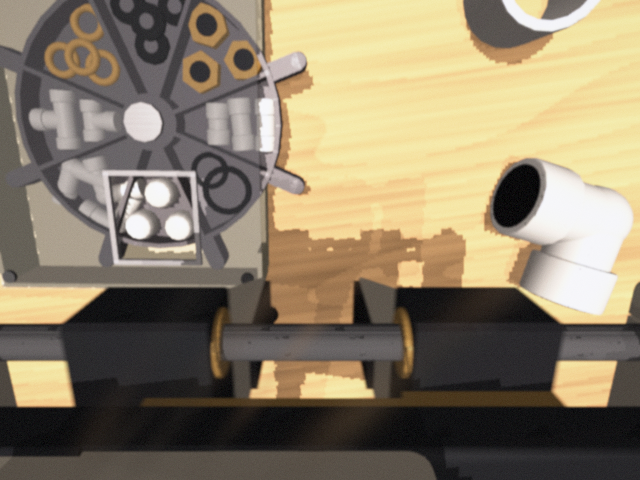

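Request:
{"name": "apply_moves", "arguments": {"plan": [{"tx": 0,"ty": 0,"tz": 0,"yaw": 0,"grip": -1},{"tx": 0,"ty": 0,"tz": 0.01,"yaw": 0,"grip": -1},{"tx": 0,"ty": 0,"tz": 0.02,"yaw": 0,"grip": -1},{"tx": 0,"ty": 0,"tz": 0.03,"yaw": 0,"grip": -1},{"tx": 0,"ty": 0,"tz": 0.04,"yaw": 0,"grip": -1},{"tx": 0,"ty": 0,"tz": 0.05,"yaw": 0,"grip": -1},{"tx": 0,"ty": 0,"tz": 0.061,"yaw": 0,"grip": -1},{"tx": 0,"ty": 0,"tz": 0.061,"yaw": 0,"grip": -1}]}}

```text
time: 3.85
tool_pos: [0.5089, -0.0691, 0.0282]
tool_rot: [-3.141, 0.002, -0.14]
contact_force: [0.1, -0.6, -0.2]
opening: 0.0002
```

```bash
python3 wr.py pics/w3.png; python3 -c "from h import *;st(-.05,-.093,.029)"
```

```text
3.9 -3.808030868512186e-05 [ 0.50931634 -0.06921457  0.02882008]
counter z 0.0006331786436920904
-0.03 109492 [-0.0992  0.1302] [-0.1751  0.1779]
-0.02 4467 [-0.0801  0.1277] [-0.1342  0.1553]
-0.01 5474 [-0.0291  0.1253] [-0.128   0.1591]
0.0 10149 [-0.0242  0.122 ] [-0.1245  0.1613]
0.01 69246 [-0.0175  0.1187] [-0.1414  0.1426]
0.02 8136 [-0.0097  0.1145] [-0.1214  0.1462]
0.03 91 [0.0091 0.0114] [-0.0063  0.007 ]
0.04 426 [0.0091 0.0117] [-0.0123  0.0132]
0.05 219 [0.0089 0.0118] [-0.0035  0.0045]
0.06 203 [0.0089 0.0116] [-0.0032  0.0042]
0.07 65 [0.009 0.01 ] [-0.0017  0.0027]
0.08 384 [-0.0096  0.0008] [-0.0021  0.003 ]
0.09 17 [-0.0051  0.0055] [-0.0021  0.003 ]
0.1 3291 [0.0016 0.0367] [-0.0791  0.0805]
0.11 17149 [0.018  0.0368] [-0.0644  0.0701]
0.12 29684 [0.021  0.0368] [-0.0475  0.0529]
t 3.9 disp-frame -0.0737 -0.0949 0.0288 yawr -0.0 open -0.0 F [ 0.06 -0.38  0.17] -> tx 0.0237 ty -0.0019 tz -0.0002
```

View pics/w3.png

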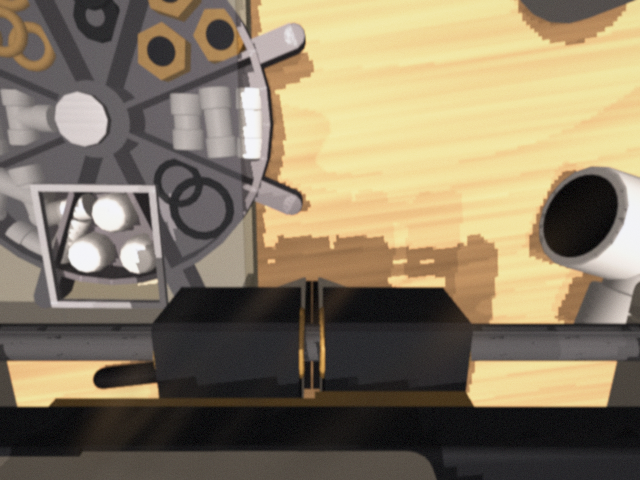

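Request:
{"name": "apply_moves", "arguments": {"plan": [{"tx": 0.008,"ty": -0.002,"tz": 0,"yaw": 0,"grip": -1},{"tx": 0.014,"ty": -0.002,"tz": 0,"yaw": 0,"grip": -1},{"tx": 0.018,"ty": -0.002,"tz": 0,"yaw": 0,"grip": -1},{"tx": 0.022,"ty": -0.002,"tz": 0,"yaw": 0,"grip": -1},{"tx": 0.026,"ty": -0.002,"tz": 0,"yaw": 0,"grip": -1},{"tx": 0.03,"ty": -0.002,"tz": 0,"yaw": 0,"grip": -1},{"tx": 0.034,"ty": -0.002,"tz": 0,"yaw": 0,"grip": -1}]}}

```text
time: 4.78
tool_pos: [0.5437, -0.0721, 0.0292]
tool_rot: [3.142, -0.0, -0.14]
contact_force: [0.3, -0.2, -0.8]
opening: 0.0008
```

```bash
python3 wr.py pics/w4.png|head -2; python3 -c "from h import *;st(-.05,-.093,.029)"
```

```text
4.825 0.0008164641702489002 [ 0.54426941 -0.07221314  0.02925586]
counter z 0.00010563999631287828
t 4.825 disp-frame -0.0386 -0.093 0.0293 yawr -0.0 open 0.0008 F [ 0.29 -0.06 -0.48] -> tx -0.0114 ty -0.0 tz 0.0003
```

View pics/w4.png

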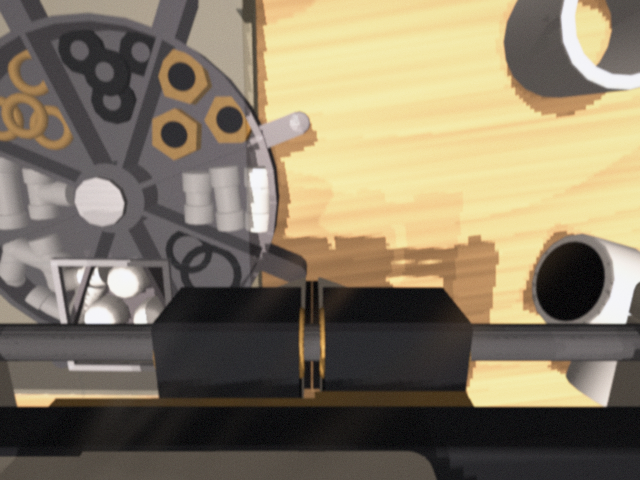

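No contact at z 0.029, and the wrist depth shows the finger ends about 33 mm above the reported TCP. So the reported z looks biased. I'll back off and go lower in guarded steps.

Request:
{"name": "apply_moves", "arguments": {"plan": [{"tx": -0.02,"ty": 0,"tz": 0,"yaw": 0,"grip": -1},{"tx": -0.033,"ty": 0,"tz": 0,"yaw": 0,"grip": -1},{"tx": -0.033,"ty": 0,"tz": 0.006,"yaw": 0,"grip": -1},{"tx": -0.033,"ty": 0,"tz": 0.012,"yaw": 0,"grip": -1},{"tx": -0.033,"ty": 0,"tz": 0.018,"yaw": 0,"grip": -1},{"tx": -0.033,"ty": 0,"tz": 0.018,"yaw": 0,"grip": -1}]}}

```text
time: 5.58
tool_pos: [0.5106, -0.0674, 0.0105]
tool_rot: [-3.142, 0.001, -0.14]
contact_force: [-0.5, 0.1, -0.2]
opening: 0.0006
```

```bash
python3 - <<'E'
from h import *
import cv2
st(-.07,-.093,.0)
p,d=robot.read_camera('side');cv2.imwrite('pics/s5.png',cv2.resize(p[130:280,260:460,::-1],(800,600),interpolation=cv2.INTER_CUBIC))
E
python3 wr.py pics/w5.png|head -2
```

```text
t 5.575 disp-frame -0.0726 -0.0929 0.0105 yawr -0.0 open 0.0006 F [-0.47  0.1  -0.17] -> tx 0.0026 ty 0.0001 tz 0.0105
5.675 0.0008457349706991711 [ 0.51096158 -0.06744576  0.01105512]
counter z 0.0002448304501061475
```

View pics/s5.png

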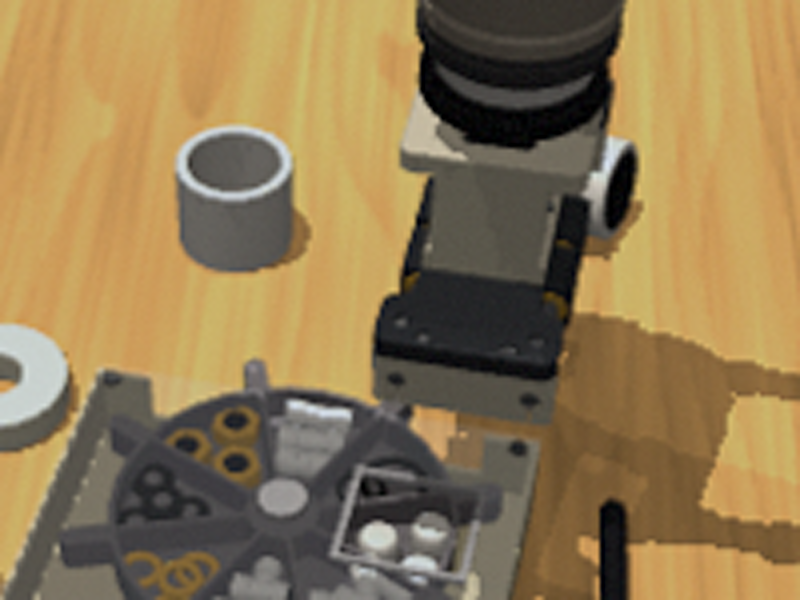

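View pics/w5.png

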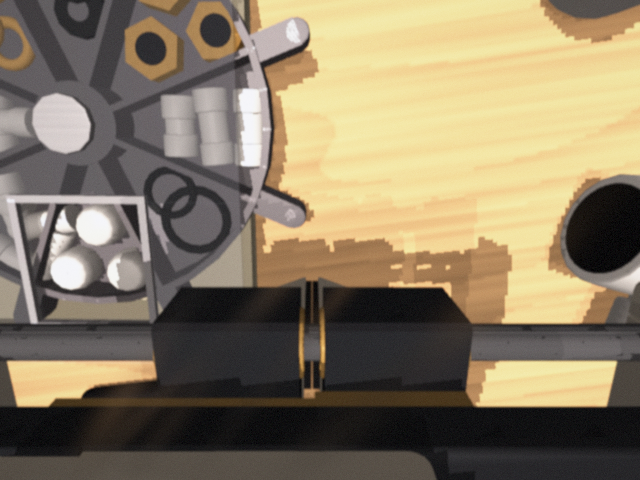

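Request:
{"name": "apply_moves", "arguments": {"plan": [{"tx": 0.002,"ty": 0,"tz": 0.005,"yaw": 0,"grip": -1},{"tx": 0.002,"ty": 0,"tz": 0.01,"yaw": 0,"grip": -1},{"tx": 0.002,"ty": 0,"tz": 0.013,"yaw": 0,"grip": -1},{"tx": 0.006,"ty": 0,"tz": 0.013,"yaw": 0,"grip": -1},{"tx": 0.01,"ty": 0,"tz": 0.013,"yaw": 0,"grip": -1},{"tx": 0.014,"ty": 0,"tz": 0.013,"yaw": 0,"grip": -1},{"tx": 0.018,"ty": 0,"tz": 0.013,"yaw": 0,"grip": -1}]}}

```text
time: 6.55
tool_pos: [0.5291, -0.07, -0.0017]
tool_rot: [3.141, -0.0, -0.14]
contact_force: [-0.9, -0.2, 0.1]
opening: 0.0006
```

Request:
{"name": "apply_moves", "arguments": {"plan": [{"tx": 0.003,"ty": 0,"tz": 0,"yaw": 0,"grip": -1},{"tx": 0.006,"ty": 0,"tz": 0,"yaw": 0,"grip": -1},{"tx": 0.009,"ty": 0,"tz": 0,"yaw": 0,"grip": -1},{"tx": 0.012,"ty": 0,"tz": 0,"yaw": 0,"grip": -1}]}}

```text
time: 7.05
tool_pos: [0.5401, -0.0717, -0.002]
tool_rot: [3.141, 0.001, -0.14]
contact_force: [-3.5, -1.9, -0.2]
opening: 0.0004
```

```bash
python3 wr.py pics/w6.png; python3 -c "from h import *;st(-.05,-.093,.0)"
```

```text
7.1 0.0009212006933996548 [ 0.54075433 -0.07179914 -0.00193818]
counter z 0.00013466541725725323
-0.01 121 [-0.071   0.1219] [-0.024   0.1593]
0.0 107133 [-0.0748  0.1225] [-0.0239  0.1573]
0.01 4475 [-0.0612  0.1198] [-0.1217  0.1514]
0.02 6176 [-0.0565  0.1173] [-0.121   0.1394]
0.03 8445 [-0.0416  0.1136] [-0.1213  0.1381]
0.04 73061 [-0.0372  0.1107] [-0.1177  0.1033]
0.05 8787 [-0.0388  0.1102] [-0.1193  0.1054]
0.06 203 [0.009  0.0115] [-0.0032  0.0043]
0.07 66 [0.0088 0.0101] [-0.0017  0.0027]
0.08 378 [-0.0095  0.0008] [-0.0021  0.003 ]
0.09 23 [-0.0056  0.0067] [-0.0021  0.003 ]
0.1 3275 [0.0015 0.0367] [-0.0792  0.0803]
0.11 17157 [0.0172 0.0367] [-0.0643  0.0703]
0.12 29672 [0.0209 0.0367] [-0.0477  0.0536]
t 7.1 disp-frame -0.0422 -0.0931 -0.0019 yawr -0.0 open 0.0009 F [-1.63 -1.94 -0.84] -> tx -0.0078 ty -0.0001 tz -0.0019
```

View pics/w6.png

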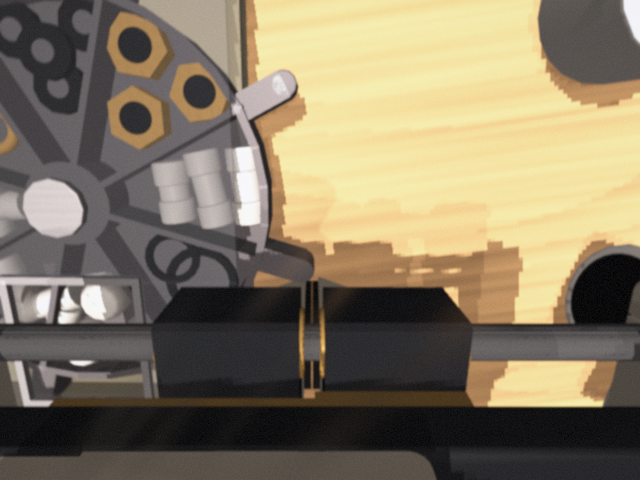

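Contact made: the wheel has turned about 7° and the force is 3.5 N. I'll keep pushing slowly.

Request:
{"name": "apply_moves", "arguments": {"plan": [{"tx": 0.003,"ty": 0,"tz": 0,"yaw": 0,"grip": -1},{"tx": 0.006,"ty": 0,"tz": 0,"yaw": 0,"grip": -1},{"tx": 0.009,"ty": 0,"tz": 0,"yaw": 0,"grip": -1},{"tx": 0.012,"ty": 0,"tz": 0,"yaw": 0,"grip": -1},{"tx": 0.015,"ty": 0,"tz": 0,"yaw": 0,"grip": -1},{"tx": 0.018,"ty": 0,"tz": 0,"yaw": 0,"grip": -1},{"tx": 0.021,"ty": 0,"tz": 0,"yaw": 0,"grip": -1},{"tx": 0.024,"ty": 0,"tz": 0,"yaw": 0,"grip": -1}]}}

```text
time: 8.1
tool_pos: [0.5647, -0.075, -0.0017]
tool_rot: [3.142, -0.0, -0.14]
contact_force: [-0.6, -1.2, -0.8]
opening: 0.0009
```

```bash
python3 wr.py pics/w7.png|head -2; python3 -c "from h import *;st(0,-.093,.0)"
```

```text
8.15 0.0002548839590695821 [ 0.56512255 -0.07511028 -0.00168334]
counter z 6.0745903243806425e-05
t 8.15 disp-frame -0.0176 -0.093 -0.0017 yawr -0.0 open 0.0003 F [ 0.75  0.35 -0.18] -> tx 0.0176 ty 0.0 tz -0.0017
```

View pics/w7.png

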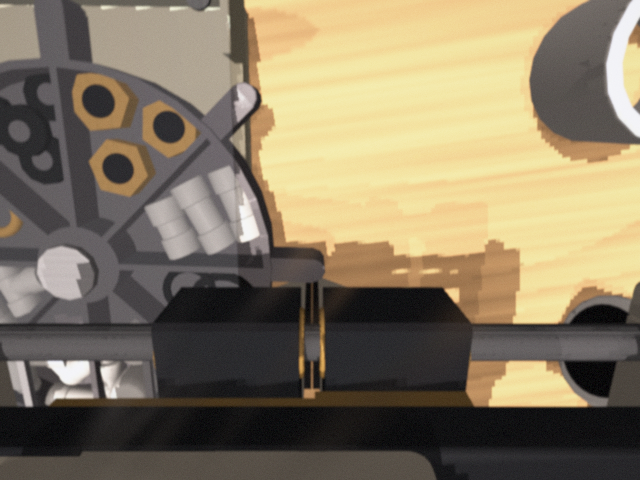

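Request:
{"name": "apply_moves", "arguments": {"plan": [{"tx": 0.003,"ty": 0,"tz": 0,"yaw": 0,"grip": -1},{"tx": 0.006,"ty": 0,"tz": 0,"yaw": 0,"grip": -1},{"tx": 0.009,"ty": 0,"tz": 0,"yaw": 0,"grip": -1},{"tx": 0.012,"ty": 0,"tz": 0,"yaw": 0,"grip": -1},{"tx": 0.012,"ty": 0,"tz": 0,"yaw": 0,"grip": -1}]}}

```text
time: 8.78
tool_pos: [0.5765, -0.0767, -0.0018]
tool_rot: [3.142, -0.0, -0.14]
contact_force: [-0.8, 0.3, -0.2]
opening: 0.001
```

```bash
python3 wr.py pics/w8.png|head -2; python3 -c "from h import *;st(-0.07,-.093,.0)"
```

```text
8.825 0.00046730510571995585 [ 0.57622217 -0.07664865 -0.00182839]
counter z -7.874077109427412e-05
t 8.825 disp-frame -0.0064 -0.0929 -0.0018 yawr -0.0 open 0.0005 F [-0.39 -0.32  1.25] -> tx -0.0636 ty 0.0001 tz -0.0018
```

View pics/w8.png

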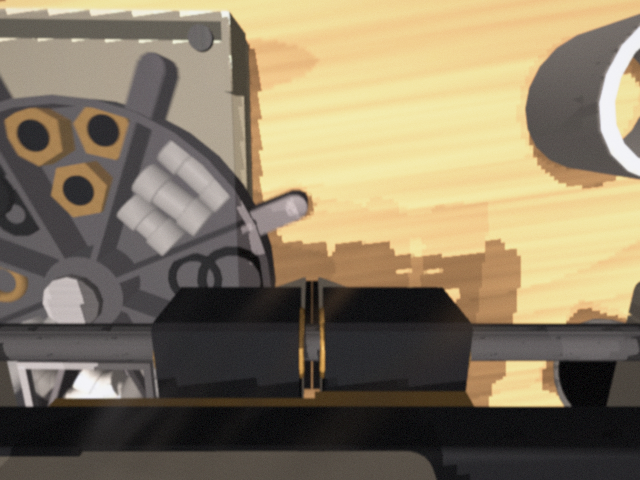

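First click is done, with the back tab at (300, 205). Lift, go back, and lower in front of the next tab.

Request:
{"name": "apply_moves", "arguments": {"plan": [{"tx": 0,"ty": 0,"tz": -0.02,"yaw": 0,"grip": -1},{"tx": 0,"ty": 0,"tz": -0.04,"yaw": 0,"grip": -1},{"tx": -0.02,"ty": 0,"tz": -0.04,"yaw": 0,"grip": -1},{"tx": -0.045,"ty": 0,"tz": -0.04,"yaw": 0,"grip": -1},{"tx": -0.064,"ty": 0,"tz": -0.04,"yaw": 0,"grip": -1},{"tx": -0.064,"ty": 0,"tz": -0.025,"yaw": 0,"grip": -1},{"tx": -0.064,"ty": 0,"tz": -0.01,"yaw": 0,"grip": -1},{"tx": -0.064,"ty": 0,"tz": 0,"yaw": 0,"grip": -1}]}}

```text
time: 9.82
tool_pos: [0.5128, -0.0677, -0.0034]
tool_rot: [-3.141, 0.001, -0.14]
contact_force: [0.6, -0.8, 0.4]
opening: 0.0008
```

```bash
python3 wr.py pics/w9.png|head -2; python3 -c "from h import *;st(-0.07,-.093,-.002)"
```

```text
9.875 0.00029254892687888994 [ 0.51205223 -0.06751251 -0.00437752]
counter z -0.001080816888513204
t 9.875 disp-frame -0.0712 -0.0929 -0.0044 yawr -0.0 open 0.0003 F [-0.75 -0.17 -0.62] -> tx 0.0012 ty 0.0001 tz -0.0024
```

View pics/w9.png

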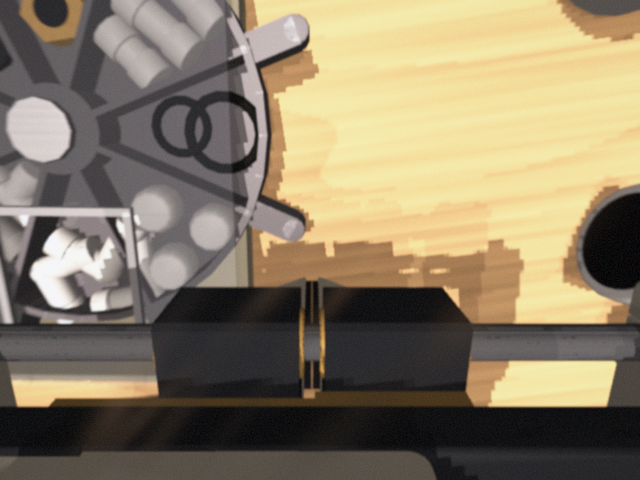

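Elbows are now in the opening, at (90, 265), and the dispenser has not moved. Second click next: the first one completed at about x −0.010.

Request:
{"name": "apply_moves", "arguments": {"plan": [{"tx": 0.006,"ty": 0,"tz": 0,"yaw": 0,"grip": -1},{"tx": 0.012,"ty": 0,"tz": 0,"yaw": 0,"grip": -1},{"tx": 0.017,"ty": 0,"tz": 0,"yaw": 0,"grip": -1},{"tx": 0.02,"ty": 0,"tz": 0,"yaw": 0,"grip": -1},{"tx": 0.023,"ty": 0,"tz": 0,"yaw": 0,"grip": -1},{"tx": 0.026,"ty": 0,"tz": 0,"yaw": 0,"grip": -1},{"tx": 0.029,"ty": 0,"tz": 0,"yaw": 0,"grip": -1},{"tx": 0.032,"ty": 0,"tz": 0,"yaw": 0,"grip": -1}]}}

```text
time: 10.88
tool_pos: [0.5446, -0.0722, -0.0019]
tool_rot: [-3.142, 0.0, -0.14]
contact_force: [-2.9, -0.9, 0.4]
opening: 0.0004
```

Request:
{"name": "apply_moves", "arguments": {"plan": [{"tx": 0.003,"ty": 0,"tz": 0,"yaw": 0,"grip": -1},{"tx": 0.006,"ty": 0,"tz": 0,"yaw": 0,"grip": -1},{"tx": 0.009,"ty": 0,"tz": 0,"yaw": 0,"grip": -1},{"tx": 0.012,"ty": 0,"tz": 0,"yaw": 0,"grip": -1},{"tx": 0.015,"ty": 0,"tz": 0,"yaw": 0,"grip": -1},{"tx": 0.018,"ty": 0,"tz": 0,"yaw": 0,"grip": -1},{"tx": 0.021,"ty": 0,"tz": 0,"yaw": 0,"grip": -1},{"tx": 0.024,"ty": 0,"tz": 0,"yaw": 0,"grip": -1}]}}

```text
time: 11.88
tool_pos: [0.5686, -0.0756, -0.0017]
tool_rot: [3.142, -0.0, -0.14]
contact_force: [0.7, -0.6, -0.9]
opening: 0.0005
```

Request:
{"name": "apply_moves", "arguments": {"plan": [{"tx": 0.003,"ty": 0,"tz": 0,"yaw": 0,"grip": -1},{"tx": 0.006,"ty": 0,"tz": 0,"yaw": 0,"grip": -1},{"tx": 0.008,"ty": 0,"tz": 0,"yaw": 0,"grip": -1},{"tx": 0.008,"ty": 0,"tz": 0,"yaw": 0,"grip": -1},{"tx": 0.008,"ty": 0,"tz": 0,"yaw": 0,"grip": -1}]}}

```text
time: 12.5
tool_pos: [0.5761, -0.0766, -0.0018]
tool_rot: [3.142, 0.0, -0.14]
contact_force: [0.8, 0.8, 0.1]
opening: 0.0005
```

```bash
python3 wr.py pics/w10.png|head -2; python3 -c "from h import *;st(-0.07,-.093,-.002)"
```

```text
12.55 0.0005308407098979932 [ 0.57606704 -0.07664104 -0.00180307]
counter z -1.1370663245370227e-05
t 12.55 disp-frame -0.0065 -0.093 -0.0018 yawr -0.0 open 0.0005 F [ 0.13 -0.82 -0.56] -> tx -0.0635 ty 0.0001 tz 0.0002
```

View pics/w10.png

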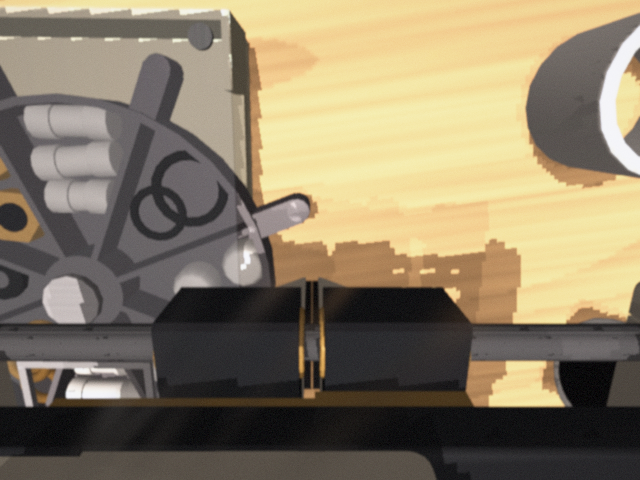

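Second click is done: the back tab is at the same place, (300, 205). Lift and go well clear.

Request:
{"name": "apply_moves", "arguments": {"plan": [{"tx": 0,"ty": 0,"tz": -0.02,"yaw": 0,"grip": -1},{"tx": 0,"ty": 0,"tz": -0.045,"yaw": 0,"grip": -1},{"tx": 0,"ty": 0,"tz": -0.09,"yaw": 0,"grip": -1},{"tx": 0,"ty": 0,"tz": -0.14,"yaw": 0,"grip": -1},{"tx": -0.02,"ty": 0.05,"tz": -0.18,"yaw": 0,"grip": -1},{"tx": -0.04,"ty": 0.1,"tz": -0.18,"yaw": 0,"grip": -1},{"tx": -0.06,"ty": 0.15,"tz": -0.18,"yaw": 0,"grip": -1},{"tx": -0.08,"ty": 0.2,"tz": -0.18,"yaw": 0,"grip": -1}]}}

```text
time: 13.55
tool_pos: [0.4679, -0.2648, 0.1785]
tool_rot: [3.141, -0.001, -0.14]
contact_force: [0.4, -0.1, -0.3]
opening: 0.0007
```

Request:
{"name": "apply_moves", "arguments": {"plan": [{"tx": -0.02,"ty": 0.05,"tz": 0,"yaw": 0,"grip": -1},{"tx": -0.04,"ty": 0.1,"tz": 0,"yaw": 0,"grip": -1},{"tx": -0.04,"ty": 0.1,"tz": 0,"yaw": 0,"grip": -1},{"tx": -0.04,"ty": 0.1,"tz": 0,"yaw": 0,"grip": -1}]}}

```text
time: 14.05
tool_pos: [0.4154, -0.3565, 0.1781]
tool_rot: [-3.141, 0.0, -0.141]
contact_force: [-0.4, -0.4, -0.8]
opening: 0.0005
```

Run:
```python
from h import *
import cv2
for c in('top','side'):
    p,d=robot.read_camera(c);cv2.imwrite(f'pics/{c}9.png',p[:,:,::-1])
a=cv2.imread('pics/top9.png');b=cv2.imread('pics/top0.png')
overlay('top','pics/top9.png','pics/ot9.png',(230,180,200,150))
cv2.imwrite('pics/diff.png',cv2.absdiff(a,b)*2)
```

```text
(no output)
```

View pics/ot9.png

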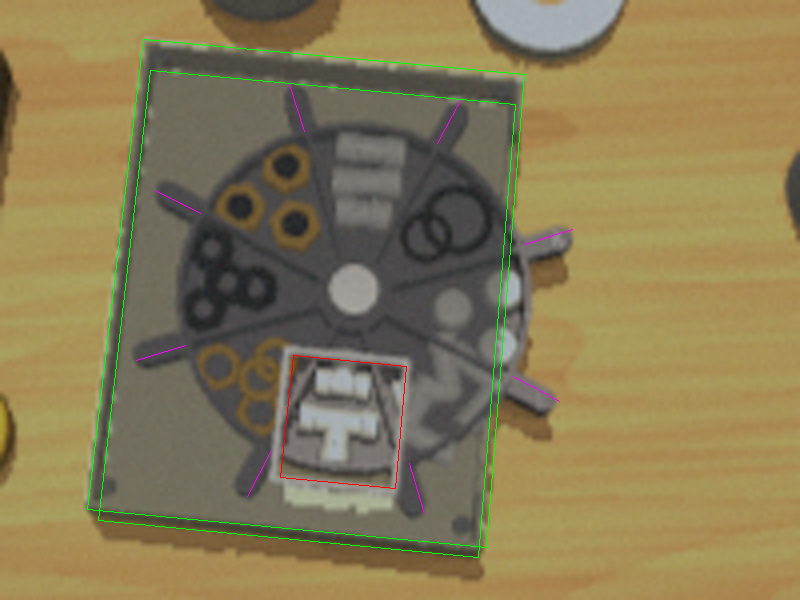

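View pics/diff.png

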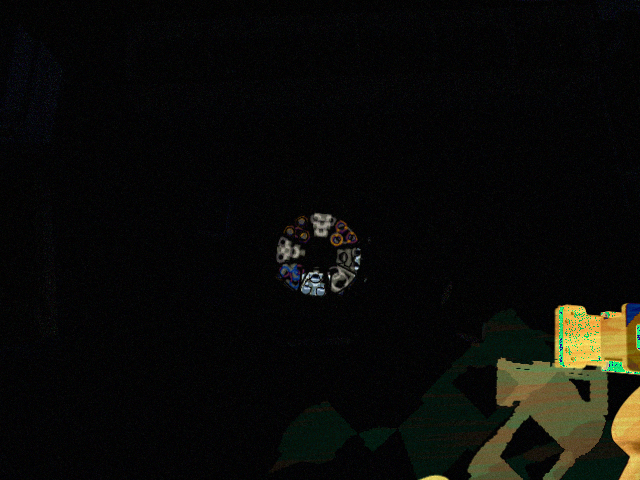

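View pics/side9.png

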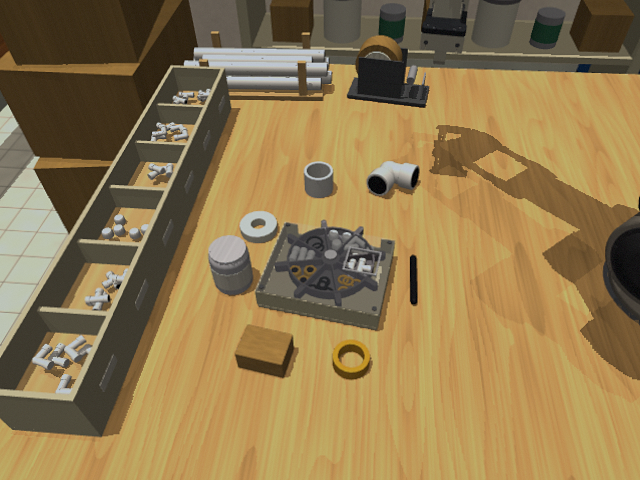

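The tees are in the opening, at top px (315, 285). The before/after difference shows only the wheel contents plus the arm and its shadow, so nothing else moved.

```bash
python3 -c "
from cell import robot
print(robot.hand_in())"
```

```text
the job is handed in; nothing more can be done
None
```

The tees are clicked into place under the opening, and I handed the job in at about 14 s of the 54 s. I pushed the front tab back twice with the closed fingertips (two clicks up). I then lifted the hand and moved it well clear.

- **Last checks:** the final top picture shows both tees in the opening and the tabs at their rest positions. Compared with the first picture, only the wheel contents and the arm with its shadow changed, so the dispenser and the other things stayed put. The highest reading I saw was about 4 N, but I only read the force between moves.
- **One disagreement:** the wrist camera showed the finger ends about 33 mm above the reported TCP height. A first pass at the reported height of 29 mm went over the tab without contact. I backed off, lowered to a reported height of about -2 mm in small guarded steps, and pushed there.

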